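Snap the lifting handle onto the centrifuge rotor

ROBOT

A 7-joint arm with a two-finger parallel gripper is mounted at the origin on the work surface. World frame = base frame: x ahead of the robot, y to its left, z up, the work surface at z = 0. Lengths are in m, angles in rad, forces in N, time in s.
With the tool pointing down it reaches from about 0.4 to 0.875 m from the base axis. Payload 6.5 kg.
Tool frame: the origin (TCP) lies on the centre line of the jaws, within the pads' length; the fingertips stand 25 mm ahead of it and the grasp point (between the pads) lies 6 mm ahead of it; z points along the fingers, x is the direction in which the jaws open and shut, and the axes are right-handed (so a half turn about z gives the same grasp; the last joint's range is limited). The gripper opens to 85 mm and grips with 20 to 120 N. Pads are 22 mm wide; open, the fingers measure 114 mm over their backs; the gripper's body (76 mm by 85 mm) begins 54 mm behind the grasp point. The pads swing forward as they close: fully open they stand 13 mm farther back than shut.
Start: joints at [1.229, 0.536, -0.004, 1.538, 0.003, 1.067, -0.071], TCP at [0.177, -0.625, 0.256] pointing down, gripper open.
Joint ranges: [-2.7, 2.7], [-0.37, 2.16], [-1.27, 1.26], [0.24, 2.4], [-1.31, 4.45], [0.19, 1.91], [-2.76, 2.76]. Speed limits (rad/s): [2.39, 2.39, 3.14, 3.14, 3.14, 3.14, 3.14].

INTERFACE

Orientations are given as a rotation vector (axis times angle).
In Python, from bench import r, imaging gives the robot as it stands. The module is installed in compiled form; this text tells all that it offers.
- The arm moves only by the tool move_arm, never from a script. Its argument "targets" is one flat list of numbers, 5 for each row, row after row: the shift along the tool's x, y, z in cm, then the turn about the tool's z in degrees, then the finger opening in cm, from 0 to 8.54. A call has 1 to 20 rows; each row shifts and turns the pose as measured when the row begins, along the tool's axes as they then stand; what a row does not reach is not made up. A row lasts 1/12 s, in which the tool goes at most 41.7 mm and 7.16 degrees, less where a joint would pass 70% of its speed; a pose out of reach is approached as far as the arm can. A call is refused whole if a number of a shift passes 4.17 or a number of a turn 7.16, either way. A call with a gripper value outside its range is refused whole. The fingers move at their own pace and stop on an object; "squeeze" is the grip in N (left out, the last holds). Time passes only in rows, so rows that do not move let the fingers close. It gives the time, the measured TCP pose, the force and the opening at its end, in the units of the state.
- r.observe(): the state, without advancing time (a new reading comes with each control period).
- imaging.snapshot(name): name is "side" or "top"; returns a dict with "img" (400x640x3 uint8, red, green, blue), "mtx" (3x3 intrinsics, pixels), "eye" and "rotation" of the camera in the world. Camera axes: x right, y down, z forward; pixel columns grow to the right and rows downward; lengths in m; the calibration is good to about 2 mm. A picture is of the moment at which its call begins. There is no depth.
- r.hand_in(): hands the job in, once; it reports no verdict.
The state is a dict: "t": time; "joint_pos": joint angles; "qd": joint speeds; "effort": joint torques, N m; "position": TCP position; "tcp_rot": TCP orientation; "wrist_force": force on the tool from outside, world axes, zero at the start; "moment": the same for the moment, N m; "finger_gap": opening from 0.0 (shut) to 1.0 (fully open).
Only numpy, scipy, OpenCV 4.12 (cv2) and the standard library are available. Lean on these libraries where they do the work, as an engineer would, in place of code of your own. Each camera call takes 0.05 s, during which the arm holds its last target.

TASK

Get the large centrifuge rotor ready to be lifted: pick up the lifting handle with the sprung snap hook, set it over the steel eye on top of the large rotor (not the small one) and press it down until the eye bar passes the gate and the gate springs shut under the bar. Leave the handle standing upright on the rotor, let go of it, and do not disturb the rotor key.

Things in the scene. Friction and masses are not known exactly. Their poses are not given: they have to be found in the camera images.
- hook_grip (a point): Grip centre of the loose lifting handle (0.3 kg, 125 mm tall, standing), 112 mm above its feet; z up. Grip bar 90 (x) x 24 (y) x 26 mm. Below it a 20 mm thick steel hook, an upside-down U: throat x -25 to +15 mm, its roof 42 mm below this point, closed 94 mm below by the gate. Feet reach x -44/+34 mm. The eye bar enters from below along y, at x = 0 +-11 mm; either way round.
- gate (a joint): Angle of the hook's sprung metal gate, rad: 0 = shut, level across the throat; pushed up into the throat it opens, to 1.4 at most. Hinged at the -x leg, free end at the +x leg, 14 mm wide. The spring always shuts it; about 6 to 10 N from below opens it. It springs back under the eye bar once the bar is 25 to 44 mm above it.
- large_rotor_eye (a point): Middle of the eye's top bar: 8 mm steel along y, 52 mm clear between its posts, 62 mm above the rotor's flat top (116 mm across). Rotor fixed: grey metal cone 200 mm across, 65 mm high, 8 bores. With the handle's feet on the flat top the grip centre is 50 mm above this point and the gate is shut. The small rotor (140 mm, 10 bores, same eye) is not the one.
- key_grip (a point): Grip centre of the rotor key, a loose bystander standing on the bench: same grip bar as the handle's (90 x 24 x 26 mm, long along x, 112 mm above the bench) but on a round 18 mm shaft with a round foot 54 mm across, and no hook.
Mind the look-alikes: they are no part of the job. Leave any blue, orange or yellow look-alike of the part that bears hook_grip alone.

How it is judged:
By the outcome, as a careful person would: the job done as asked, in the order asked, and still so for the second after the job is handed in, with the robot touching nothing.
It also fails if it takes over 38 s, if anything falls off the work surface, if the arm or the gripper's body presses on something with over 40 N, if the wrist force passes 120 N, or if a joint passes its speed limit or range.

## Working session

There is one attempt and no reset: what is moved stays moved. The work goes in short steps, Python scripts to look and compute and a tool call to move; the robot and the scene stay as the last step left them, time stands still between calls to the robot, and variables do not carry over. Pictures are saved under pics/ and viewed, and the job is handed in when it is done.

Besides the shell and the picture viewer there is one more tool, called after ">>>" by a JSON object that holds its "name" and its "arguments". move_arm: Moves the arm, as the interface text tells. Its arguments: {"type":"object","properties":{"targets":{"type":"array"},"squeeze":{"type":"number"}},"required":["targets"]}

```bash
mkdir -p pics; python3 - <<'E'
from bench import r, imaging
import cv2,pickle
for n in("side","top"):
    s=imaging.snapshot(n); cv2.imwrite(f"pics/{n}0.png",s["img"][:,:,::-1]); pickle.dump(s,open(f"{n}0.pkl","wb"))
    print(n,s["mtx"],s["eye"],s["rotation"])
print(r.observe())
E
```

```text
side [[420.2068812    0.         334.11903811]
 [  0.         420.2068812  201.47662729]
 [  0.           0.           1.        ]] [ 0.30962056 -0.48231038  0.76213343] [-2.45941166  0.39460164 -0.15815063]
top [[364.0980631    0.         318.05041731]
 [  0.         364.0980631  197.65796185]
 [  0.           0.           1.        ]] [ 0.39875603 -0.00895419  0.80156908] [-2.14266986  2.15125043 -0.16437553]
{'t': 0.1, 'joint_pos': array([ 1.22878324,  0.53709324, -0.00445699,  1.5387969 ,  0.00259499,
        1.06731087, -0.07119184]), 'qd': array([-0.00088759, -0.00068594, -0.0006776 , -0.00255036,  0.0009074 ,
        0.00048733,  0.000815  ]), 'effort': array([ 2.85485046e-03, -5.84570789e+01,  1.05200652e+00, -2.59778953e+01,
        1.26363625e-02,  4.55735382e-03, -4.12084626e-05]), 'position': array([ 0.17686513, -0.62490615,  0.25548986]), 'tcp_rot': array([-2.50511723e+00,  1.89432106e+00,  2.10211639e-03]), 'wrist_force': array([-0.33438366, -0.13769296, -0.81460238]), 'moment': array([-0.04092014, -0.04410768, -0.05592098]), 'finger_gap': 1.0015713694836421}
```

View pics/side0.png

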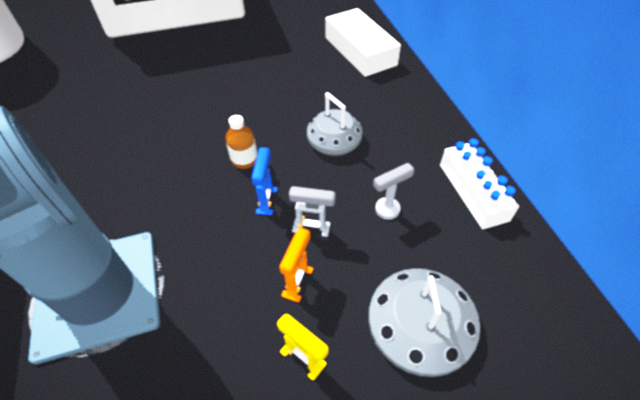

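View pics/top0.png

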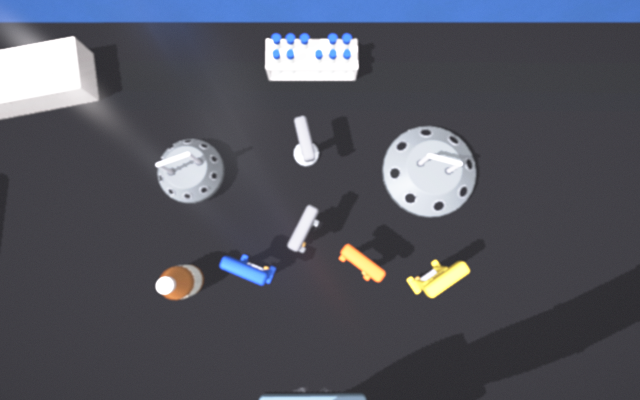

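```bash
cat > h.py <<'E'
import numpy as np,cv2
from scipy.spatial.transform import Rotation as R
def proj(s,P):
    M=R.from_rotvec(s["rotation"]).as_matrix()
    c=(np.atleast_2d(P)-s["eye"])@M; p=c@s["mtx"].T; return p[:,:2]/p[:,2:]
def ray(s,uv):
    uv=np.atleast_2d(uv).astype(float)
    d=np.c_[uv,np.ones(len(uv))]@np.linalg.inv(s["mtx"]).T
    return d@R.from_rotvec(s["rotation"]).as_matrix().T
def plane(s,uv,z):
    d=ray(s,uv); return s["eye"]+d*((z-s["eye"][2])/d[:,2])[:,None]
def tri(s1,p1,s2,p2):
    A=[];b=[]
    for s,p in((s1,p1),(s2,p2)):
        d=ray(s,p)[0]; d/=np.linalg.norm(d); Q=np.eye(3)-np.outer(d,d); A.append(Q); b.append(Q@s["eye"])
    x=np.linalg.lstsq(np.vstack(A),np.hstack(b),rcond=None)[0]
    return x
E
python3 - <<'E'
import pickle,cv2,numpy as np
from h import *
S=pickle.load(open("side0.pkl","rb"));T=pickle.load(open("top0.pkl","rb"))
print(plane(T,[[318,198],[418,198],[318,98]],0).round(3))
a=T["img"][90:300,130:490]; cv2.imwrite("pics/tA.png",cv2.resize(a[:,:,::-1][90:190,130:330] if 0 else T["img"][100:290,270:480,::-1],None,fx=3.8,fy=3,interpolation=cv2.INTER_CUBIC)[:600,:800])
a=S["img"][150:390,240:500,::-1]; cv2.imwrite("pics/sA.png",cv2.resize(a,None,fx=2.5,fy=2.5,interpolation=cv2.INTER_CUBIC)[:600,:800])
E
```

```text
[[ 0.517 -0.013  0.   ]
 [ 0.517 -0.236  0.   ]
 [ 0.752 -0.014  0.   ]]
```

View pics/tA.png

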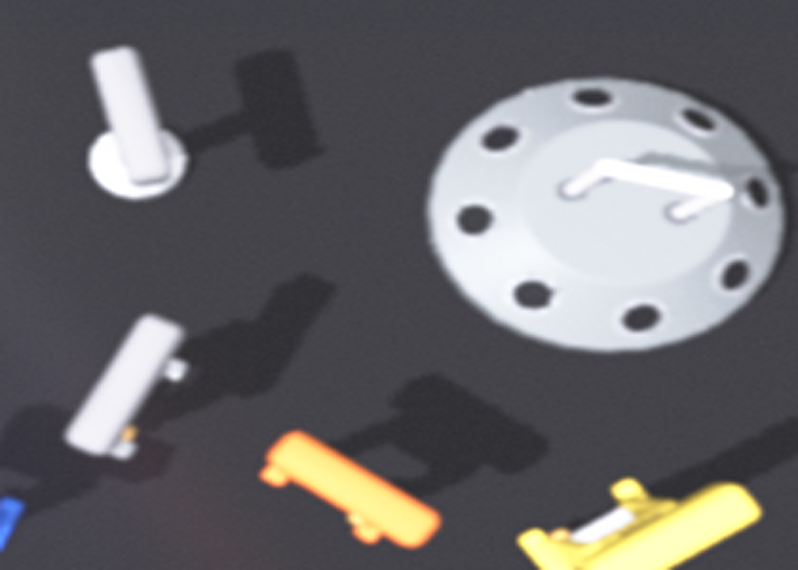

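View pics/sA.png

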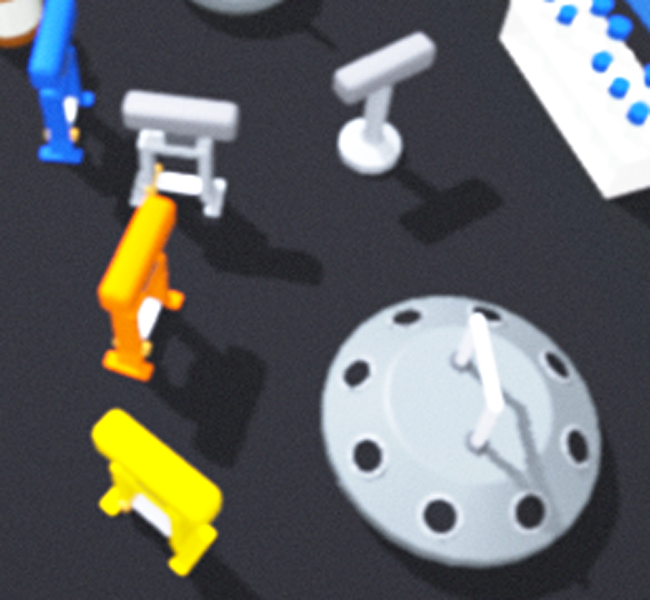

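```bash
python3 - <<'E'
import pickle,cv2,numpy as np
from h import *
S=pickle.load(open("side0.pkl","rb"));T=pickle.load(open("top0.pkl","rb"))
def comp(s,x0,y0,x1,y1,th,seed=None):
    g=s["img"].min(2); m=np.zeros_like(g); m[y0:y1,x0:x1]=(g[y0:y1,x0:x1]>th)*255
    n,l,st,c=cv2.connectedComponentsWithStats(m); k=1+np.argmax(st[1:,4]); m=(l==k).astype(np.uint8)
    rc=cv2.minAreaRect(cv2.findContours(m,cv2.RETR_EXTERNAL,cv2.CHAIN_APPROX_NONE)[0][0]); return rc,cv2.boxPoints(rc)
def ends(b):
    e=[(b[i]+b[(i+1)%4])/2 for i in range(4)]
    return (e[0],e[2]) if np.linalg.norm(e[0]-e[2])>np.linalg.norm(e[1]-e[3]) else (e[1],e[3])
for nm,T_box,S_box,tht,ths in(("handle",(283,200,322,256),(285,184,338,207),130,120),("eye",(425,150,465,168),(424,274,442,317),238,238),("key",(296,112,316,165),(370,160,416,195),130,120)):
    rt,bt=comp(T,*T_box,tht); rs,bs=comp(S,*S_box,ths); print(nm,rt,rs)
    print(" tri c",tri(T,rt[0],S,rs[0]).round(4))
    et=ends(bt);es=ends(bs)
    for a in et:
        for b in es:
            x=tri(T,a,S,b); print("   ",a.round(1),b.round(1),x.round(4), "err",np.linalg.norm(proj(T,x)-a).round(1))
    print(" on plane",plane(T,np.vstack([rt[0],*et]),.118).round(4), plane(S,np.vstack([rs[0],*es]),.118).round(4))
E
```

```text
handle ((304.8000183105469, 229.4000244140625), (18.782970428466797, 48.29906463623047), 26.56505012512207) ((311.5, 196.0), (20.0, 45.0), 90.0)
 tri c [0.4407 0.0124 0.1174]
    [315.6 207.8] [334. 196.] [ 0.4802 -0.0079  0.1267] err 0.0
    [315.6 207.8] [289. 196.] [ 0.4342 -0.0071  0.1629] err 23.6
    [294. 251.] [334. 196.] [0.4419 0.0165 0.1163] err 23.9
    [294. 251.] [289. 196.] [0.4004 0.0331 0.1082] err 0.1
 on plane [[ 0.4405  0.0124  0.118 ]
 [ 0.4812 -0.0079  0.118 ]
 [ 0.4005  0.0325  0.118 ]] [[ 0.4407  0.012   0.118 ]
 [ 0.4825 -0.0015  0.118 ]
 [ 0.3989  0.0254  0.118 ]]
eye ((443.3793029785156, 160.4482879638672), (37.80757141113281, 8.690542221069336), 15.068489074707031) ((431.1764221191406, 296.2940979003906), (40.99985885620117, 13.015829086303711), 77.47119140625)
 tri c [ 0.5693 -0.2531  0.1214]
    [425.1 155.5] [426.7 276.3] [ 0.5785 -0.218   0.1225] err 1.3
    [425.1 155.5] [435.6 316.3] [ 0.6065 -0.2523  0.0095] err 2.1
    [461.6 165.4] [426.7 276.3] [ 0.5409 -0.2529  0.2073] err 0.1
    [461.6 165.4] [435.6 316.3] [ 0.5594 -0.2869  0.1232] err 0.9
 on plane [[ 0.5723 -0.2549  0.118 ]
 [ 0.5821 -0.2201  0.118 ]
 [ 0.5624 -0.2896  0.118 ]] [[ 0.5684 -0.2517  0.118 ]
 [ 0.5778 -0.216   0.118 ]
 [ 0.5595 -0.2852  0.118 ]]
key ((305.5, 140.0), (48.0, 19.0), 90.0) ((395.5000915527344, 180.00001525878906), (23.702320098876953, 42.93250274658203), 63.43495178222656)
 tri c [0.6202 0.0115 0.1022]
    [305.5 116. ] [414.7 170.4] [0.6625 0.0113 0.1183] err 0.0
    [305.5 116. ] [376.3 189.6] [0.6224 0.0122 0.0999] err 22.6
    [305.5 164. ] [414.7 170.4] [ 0.5993 -0.0057  0.1525] err 23.7
    [305.5 164. ] [376.3 189.6] [0.577  0.0115 0.0863] err 1.6
 on plane [[0.6139 0.0113 0.118 ]
 [0.6627 0.0113 0.118 ]
 [0.5661 0.0112 0.118 ]] [[ 6.142e-01 -3.000e-04  1.180e-01]
 [ 6.626e-01  1.160e-02  1.180e-01]
 [ 5.676e-01 -1.180e-02  1.180e-01]]
```

```bash
python3 - <<'E'
import pickle,cv2,numpy as np
S=pickle.load(open("side0.pkl","rb"));T=pickle.load(open("top0.pkl","rb"))
def z(s,x,y,w,h):
    im=cv2.resize(s["img"][y:y+h,x:x+w,::-1],(w*10,h*10),interpolation=cv2.INTER_NEAREST)
    for i in range(0,w,10): cv2.line(im,(i*10,0),(i*10,h*10),(0,255,0),1); cv2.putText(im,str(x+i),(i*10+2,12),0,.4,(0,255,255),1)
    for i in range(0,h,10): cv2.line(im,(0,i*10),(w*10,i*10),(0,255,0),1); cv2.putText(im,str(y+i),(2,i*10+12),0,.4,(0,255,255),1)
    return im
a=z(T,280,200,40,60);b=z(T,420,145,40+10,30)
c=z(S,280,180,50+10,30);d=z(S,415,270,30,60)
cv2.imwrite("pics/z1.png",np.hstack([a[:600],d[:600]]))
cv2.imwrite("pics/z2.png",np.vstack([np.pad(b,((0,0),(0,100),(0,0))),c]))
E
```

```text
(no output)
```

View pics/z1.png

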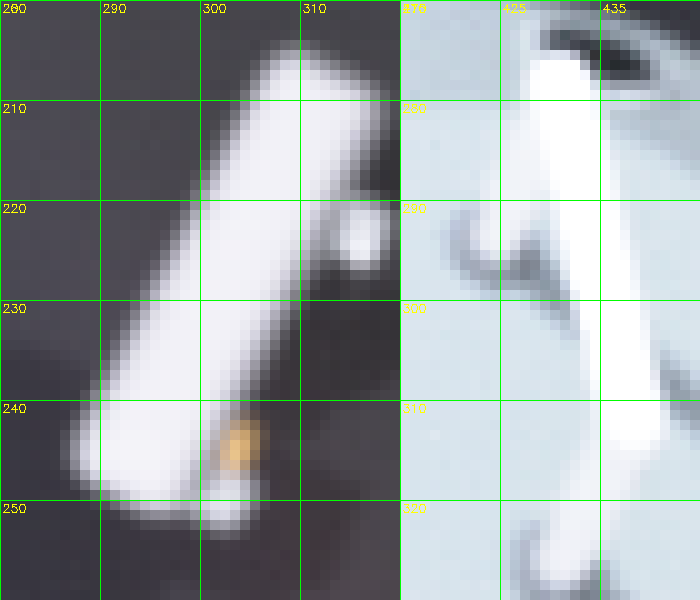

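View pics/z2.png

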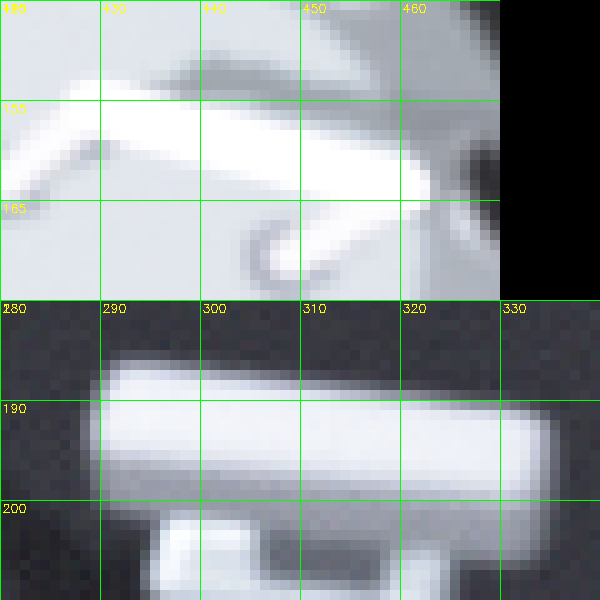

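```bash
python3 - <<'E'
import pickle
from h import *
S=pickle.load(open("side0.pkl","rb"));T=pickle.load(open("top0.pkl","rb"))
p=lambda *a:np.array(a)-.5
ht=p((312.5,207),(292.5,248.5));hs=p((333,195.5),(290.5,191))
et=p((429,155.8),(460.5,163.3));es=p((431,277.5),(438,312))
for a,b,z,n in((ht,hs,.125,"h"),(et,es,.127,"e")):
    m=[]
    for A,B in zip(a,b): print(n,tri(T,A,S,B).round(4),plane(T,A,z).round(4),plane(S,B,z).round(4))
    for s,q in((T,a),(S,b)):
        P=plane(s,q,z); d=P[0]-P[1]; print("mid",P.mean(0).round(4),"len",np.linalg.norm(d).round(4),"ang",np.degrees(np.arctan2(d[1],d[0])).round(1))
Rm=R.from_rotvec([-2.50511723e+00,  1.89432106e+00,  2.10211639e-03]).as_matrix();print(Rm.round(3), np.degrees(np.arctan2(Rm[1,0],Rm[0,0])))
E
```

```text
h [ 0.4815 -0.0008  0.1213] [[ 0.4828 -0.0012  0.125 ]] [[ 0.4787 -0.0035  0.125 ]]
h [0.405  0.0363 0.1201] [[0.406  0.0357 0.125 ]] [[0.4033 0.0325 0.125 ]]
mid [0.4444 0.0173 0.125 ] len 0.0852 ang -25.7
mid [0.441  0.0145 0.125 ] len 0.0835 ang -25.5
e [ 0.5795 -0.2234  0.128 ] [[ 0.5802 -0.2238  0.127 ]] [[ 0.5795 -0.2229  0.127 ]]
e [ 0.5636 -0.2822  0.1283] [[ 0.5653 -0.2831  0.127 ]] [[ 0.5626 -0.2816  0.127 ]]
mid [ 0.5727 -0.2535  0.127 ] len 0.0612 ang 75.9
mid [ 0.5711 -0.2523  0.127 ] len 0.0611 ang 73.9
[[ 0.272 -0.962 -0.001]
 [-0.962 -0.272  0.002]
 [-0.002  0.    -1.   ]] -74.1917338149394
```

>>> {"name": "move_arm", "arguments": {"targets": [-1.9, -3.3, 0, 0, 5, -1.9, -3.3, 0, 0, 5, -1.9, -3.3, 0, 0, 5, -1.9, -3.3, 0, 0, 5, -1.9, -3.3, 0, 0, 5, -1.9, -3.3, 0, 0, 5, -1.9, -3.3, 0, 0, 5, -1.9, -3.3, 0, 0, 5, -1.9, -3.3, 0, 0, 5, -1.9, -3.3, 0, 0, 5, -1.9, -3.3, 0, 0, 5, -1.9, -3.3, 0, 0, 5, 0, 0, 0, 6.9, 5, 0, 0, 0, 6.9, 5, 0, 0, 0, 6.9, 5, 0, 0, 0, 6.9, 5, 0, 0, 0, 6.9, 5, 0, 0, 0, 6.9, 5]}}

```text
t: 1.6
position: [0.5067, -0.2777, 0.246]
tcp_rot: [1.633, -2.678, -0.023]
wrist_force: [0.4, 0.5, 0.5]
finger_gap: 0.586
```

```bash
cat > go.py <<'E'
import sys,numpy as np
from bench import r
from scipy.spatial.transform import Rotation as R
x,y,z,psi=map(float,sys.argv[1:5])
o=r.observe(); M=R.from_rotvec(o["tcp_rot"]).as_matrix()
cur=np.degrees(np.arctan2(M[1,0],M[0,0]))
d=M.T@(np.array([x,y,z])-o["position"])*100
print("pos",o["position"].round(4),"yaw",cur.round(2),"tilt",np.degrees(np.arccos(-M[2,2])).round(2),"t",round(o["t"],2))
print("tool d cm",d.round(2),"norm",np.linalg.norm(d).round(2),"turn",-((psi-cur+180)%360-180))
print("F",o["wrist_force"].round(1),"M",o["moment"].round(2),"gap",round(o["finger_gap"],3),"q",o["joint_pos"].round(2))
E
python3 go.py .443 .016 .2 -115.6
```

```text
pos [ 0.5067 -0.2777  0.246 ] yaw -117.25 tilt 0.89 t 1.6
tool d cm [-23.17  19.04   4.98] norm 30.4 turn -1.6452952139846957
F [0.4 0.5 0.5] M [-0.01 -0.05 -0.03] gap 0.586 q [ 0.42  0.43  0.01  1.73 -0.01  0.99 -1.61]
```

>>> {"name": "move_arm", "arguments": {"targets": [-2.5, 2.1, 0, -1.6, 5, -2.5, 2.1, 0, 0, 5, -2.5, 2.1, 0.5, 0, 5, -2.5, 2.1, 0.5, 0, 5, -2.5, 2.1, 0.5, 0, 5, -2.5, 2.1, 0.5, 0, 5, -2.5, 2.1, 0.5, 0, 5, -2.5, 2.1, 0.5, 0, 5, 0, 0, 0, 0, 5, 0, 0, 0, 0, 5]}}

```text
t: 2.43
position: [0.4385, -0.0148, 0.2149]
tcp_rot: [1.656, -2.659, -0.023]
wrist_force: [0.0, -0.6, -0.5]
finger_gap: 0.587
```

```bash
python3 go.py .443 .016 .2 -115.6; python3 - <<'E'
from bench import imaging
import cv2
for n in("side","top"):
    s=imaging.snapshot(n); cv2.imwrite(f"pics/{n}1.png",s["img"][:,:,::-1])
E
python3 go.py .443 .016 .118 -115.6
```

```text
pos [ 0.4385 -0.0148  0.2149] yaw -116.16 tilt 0.98 t 2.43
tool d cm [-2.96  0.93  1.5 ] norm 3.45 turn -0.5550496521605055
F [ 0.  -0.6 -0.5] M [-0.01 -0.03 -0.02] gap 0.587 q [ 0.04  0.25 -0.12  2.09  0.03  0.81 -2.12]
pos [ 0.4389 -0.0157  0.215 ] yaw -116.27 tilt 0.97 t 2.53
tool d cm [-3.02  0.87  9.71] norm 10.21 turn -0.6745861109813234
F [ 0.6 -0.2  0. ] M [-0.06 -0.04  0.03] gap 0.585 q [ 0.04  0.25 -0.12  2.09  0.03  0.81 -2.12]
```

View pics/side1.png

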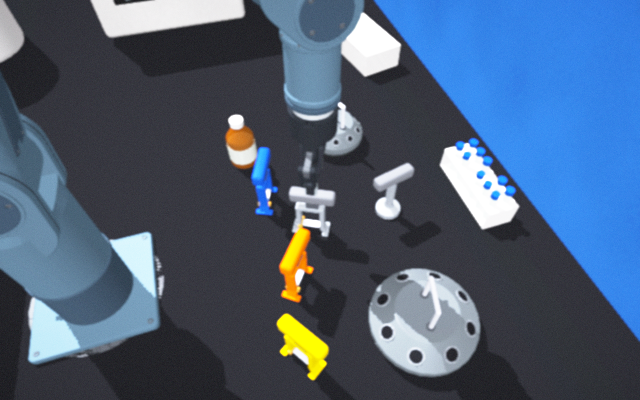

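View pics/top1.png

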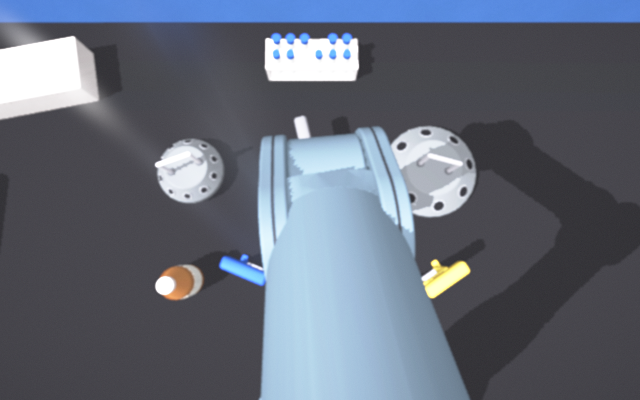

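>>> {"name": "move_arm", "arguments": {"targets": [-1.5, 0.4, 0, -0.7, 5, -1.5, 0.4, 0, 0, 5, 0, 0, 0, 0, 5, 0, 0, 0, 0, 5]}}

```text
t: 2.87
position: [0.4469, 0.0128, 0.2154]
tcp_rot: [1.662, -2.656, -0.02]
wrist_force: [0.2, 0.1, 0.6]
finger_gap: 0.585
```

```bash
python3 go.py .4425 .016 .118 -115.6
```

```text
pos [0.4469 0.0128 0.2154] yaw -115.94 tilt 0.88 t 2.87
tool d cm [-0.1   0.39  9.75] norm 9.76 turn -0.33682915349822906
F [0.2 0.1 0.6] M [-0.01  0.04 -0.  ] gap 0.585 q [-0.01  0.26 -0.13  2.08  0.04  0.82 -2.18]
```

>>> {"name": "move_arm", "arguments": {"targets": [-0.1, 0.3, 1.0, -0.3, 5, 0, 0, 1.9, 0, 5, 0, 0, 1.9, 0, 5, 0, 0, 1.9, 0, 5, 0, 0, 1.5, 0, 5, 0, 0, 0.8, 0, 5, 0, 0, 0, 0, 5]}}

```text
t: 3.45
position: [0.4472, 0.0093, 0.1234]
tcp_rot: [1.66, -2.663, -0.013]
wrist_force: [0.9, 0.3, 0.7]
finger_gap: 0.589
```

```bash
python3 go.py .4425 .016 .118 -115.6; python3 - <<'E'
from bench import imaging
import cv2
s=imaging.snapshot("side"); cv2.imwrite("pics/side2.png",cv2.resize(s["img"][100:260,220:440,::-1],None,fx=3.5,fy=3.5,interpolation=cv2.INTER_CUBIC))
E
```

```text
pos [0.4472 0.0093 0.1234] yaw -116.13 tilt 0.51 t 3.45
tool d cm [-0.4   0.71  0.55] norm 0.98 turn -0.5284191200305486
F [0.9 0.3 0.7] M [-0.01  0.06 -0.02] gap 0.589 q [-0.02  0.42 -0.11  2.14  0.08  0.59 -2.22]
```

View pics/side2.png

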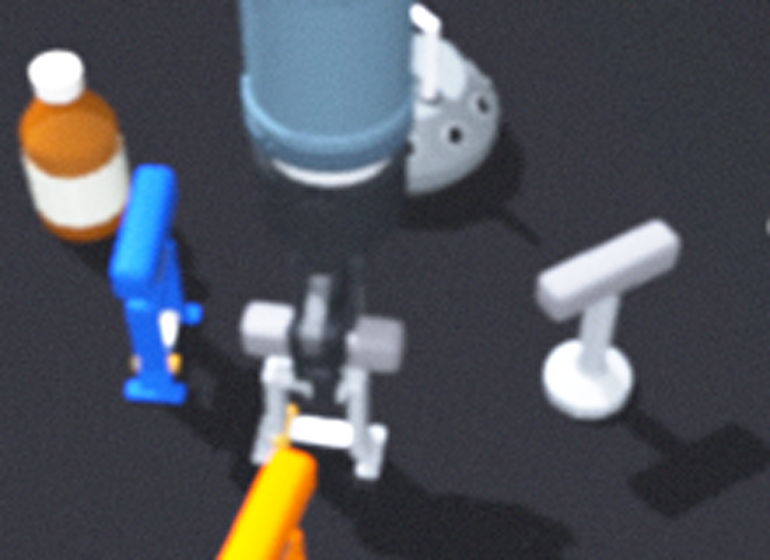

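>>> {"name": "move_arm", "arguments": {"targets": [-0.4, 0.7, 0.3, -0.5, 5, 0, 0, 0.2, 0, 5, 0, 0, 0, 0, 5]}}

```text
t: 3.75
position: [0.4441, 0.0159, 0.1206]
tcp_rot: [1.672, -2.659, -0.009]
wrist_force: [-0.5, -0.0, 0.4]
finger_gap: 0.585
```

```bash
python3 go.py .4425 .016 .118 -115.6
```

```text
pos [0.4441 0.0159 0.1206] yaw -115.67 tilt 0.34 t 3.75
tool d cm [0.06 0.15 0.26] norm 0.31 turn -0.0710521193002478
F [-0.5 -0.   0.4] M [-0.01 -0.02  0.02] gap 0.585 q [-0.04  0.42 -0.12  2.15  0.08  0.57 -2.23]
```

Close on the grip.

>>> {"name": "move_arm", "arguments": {"targets": [0, 0.1, 0.3, 0, 5, 0, 0, 0, 0, 3.2, 0, 0, 0, 0, 2.6, 0, 0, 0, 0, 1.5, 0, 0, 0, 0, 1, 0, 0, 0, 0, 1, 0, 0, 0, 0, 1], "squeeze": 70}}

```text
t: 4.33
position: [0.4441, 0.017, 0.119]
tcp_rot: [-1.672, 2.657, 0.007]
wrist_force: [-0.3, -0.3, -0.3]
finger_gap: 0.272
```

```bash
python3 go.py .4425 .016 .118 -115.6
```

```text
pos [0.4441 0.017  0.119 ] yaw -115.62 tilt 0.3 t 4.33
tool d cm [0.16 0.1  0.1 ] norm 0.21 turn -0.024890038780199575
F [-0.3 -0.3 -0.3] M [ 0.11 -0.03  0.  ] gap 0.272 q [-0.04  0.43 -0.12  2.16  0.08  0.56 -2.23]
```

>>> {"name": "move_arm", "arguments": {"targets": [0, 0, -0.8, 0, 1, 0, 0, -2, 0, 1, 0, 0, -2.5, 0, 1, 0, 0, -2.5, 0, 1, 0, 0, -2.5, 0, 1, 0, 0, -2.5, 0, 1, 0, 0, -2.5, 0, 1, 0, 0, -2, 0, 1, 0, 0, -1, 0, 1, 0, 0, 0, 0, 1]}}

```text
t: 5.17
position: [0.4392, 0.0148, 0.3118]
tcp_rot: [1.67, -2.653, -0.014]
wrist_force: [0.3, -0.0, -3.5]
finger_gap: 0.277
```

```bash
python3 go.py .572 -.253 .3 -105; python3 - <<'E'
from bench import imaging
import cv2
s=imaging.snapshot("side"); cv2.imwrite("pics/side3.png",cv2.resize(s["img"][60:260,220:440,::-1],None,fx=3,fy=3,interpolation=cv2.INTER_CUBIC))
E
```

```text
pos [0.4392 0.0148 0.3118] yaw -115.63 tilt 0.63 t 5.17
tool d cm [ 18.41 -23.57   0.94] norm 29.92 turn -10.625873458079354
F [ 0.3 -0.  -3.5] M [ 0.02 -0.06  0.01] gap 0.277 q [-0.01  0.12 -0.14  1.99  0.01  1.05 -2.17]
```

View pics/side3.png

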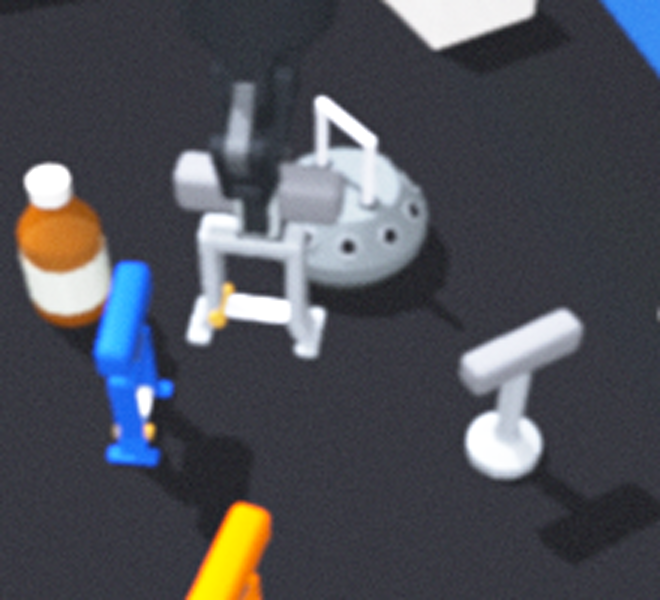

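>>> {"name": "move_arm", "arguments": {"targets": [0, 0, 0, -5.3, 1, 0, 0, 0, -5.3, 1, 1, -0.9, 0, 0, 1, 2, -1.8, 0, 0, 1, 2.5, -2.2, 0, 0, 1, 2.5, -2.2, 0, 0, 1, 2.5, -2.2, 0, 0, 1, 2.5, -2.2, 0, 0, 1, 2.5, -2.2, 0, 0, 1, 2.5, -2.2, 0, 0, 1, 2, -1.8, 0, 0, 1, 1, -0.9, 0, 0, 1, 0, 0, 0, 0, 1, 0, 0, 0, 0, 1]}}

```text
t: 6.38
position: [0.5593, -0.2433, 0.2843]
tcp_rot: [1.913, -2.451, -0.055]
wrist_force: [0.8, 0.3, -3.8]
finger_gap: 0.272
```

```bash
python3 go.py .572 -.253 .3 -105
```

```text
pos [ 0.5593 -0.2433  0.2843] yaw -104.05 tilt 2.74 t 6.38
tool d cm [ 0.64 -1.39 -1.63] norm 2.24 turn 0.9507344449784227
F [ 0.8  0.3 -3.8] M [ 0.02 -0.11  0.07] gap 0.272 q [ 0.32  0.47  0.02  1.58  0.    1.14 -1.48]
```

```bash
cat >> go.py <<'E'
az=np.arctan2(o["position"][1],o["position"][0]); zt=M[:,2]
print("tool z radial,tang (deg)",np.degrees([zt[0]*np.cos(az)+zt[1]*np.sin(az),-zt[0]*np.sin(az)+zt[1]*np.cos(az)]).round(2),"toolframe x,y lean of down:",np.degrees(M.T@[0,0,-1])[:2].round(2))
E
python3 go.py .572 -.253 .3 -105
python3 - <<'E'
from bench import imaging
import cv2,pickle
for n,b in(("side",(120,380,260,520)),("top",(60,300,300,560))):
    s=imaging.snapshot(n); pickle.dump(s,open(n+"4.pkl","wb"));cv2.imwrite(f"pics/{n}4.png",cv2.resize(s["img"][b[0]:b[1],b[2]:b[3],::-1],None,fx=2.3,fy=2.3,interpolation=cv2.INTER_CUBIC))
E
```

```text
pos [ 0.5593 -0.2433  0.2843] yaw -104.05 tilt 2.74 t 6.38
tool d cm [ 0.64 -1.39 -1.63] norm 2.24 turn 0.9507344449784227
F [ 0.8  0.3 -3.8] M [ 0.02 -0.11  0.07] gap 0.272 q [ 0.32  0.47  0.02  1.58  0.    1.14 -1.48]
tool z radial,tang (deg) [-2.66 -0.64] toolframe x,y lean of down: [-0.19 -2.73]
```

View pics/side4.png

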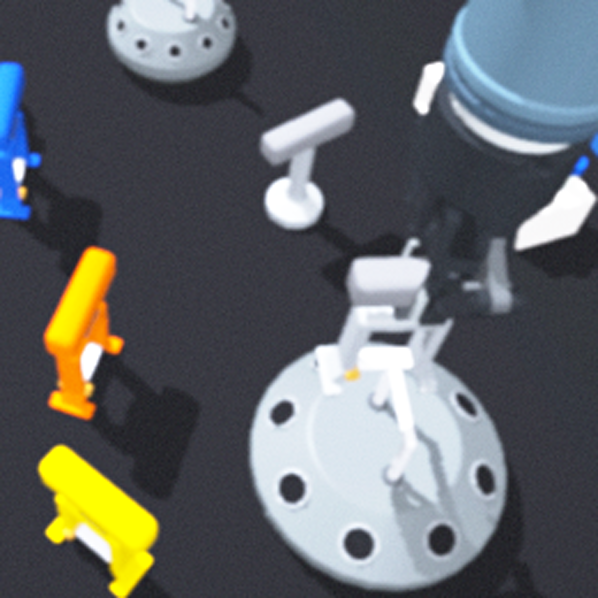

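View pics/top4.png

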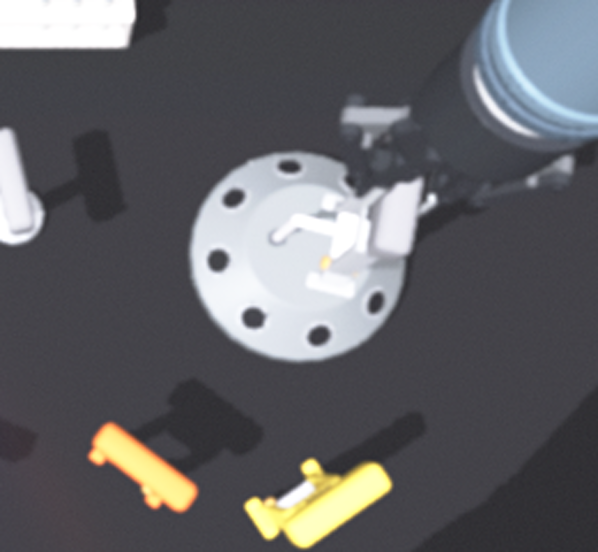

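>>> {"name": "move_arm", "arguments": {"targets": [0.1, -0.3, -0.4, 0.9, 1, 0.1, -0.3, -0.4, 0, 1, 0.2, -0.3, -0.4, 0, 1, 0.2, -0.3, -0.4, 0, 1, 0, 0, 0, 0, 1, 0, 0, 0, 0, 1]}}

```text
t: 6.98
position: [0.5712, -0.2466, 0.303]
tcp_rot: [1.903, -2.461, -0.056]
wrist_force: [0.3, 0.2, -3.1]
finger_gap: 0.272
```

```bash
python3 go.py .572 -.253 .28 -105
```

```text
pos [ 0.5712 -0.2466  0.303 ] yaw -104.57 tilt 2.69 t 6.98
tool d cm [ 0.6  -0.34  2.29] norm 2.39 turn 0.4331190248436769
F [ 0.3  0.2 -3.1] M [-0.03 -0.02  0.01] gap 0.272 q [ 0.32  0.47  0.02  1.53 -0.    1.19 -1.49]
tool z radial,tang (deg) [-2.65 -0.49] toolframe x,y lean of down: [-0.08 -2.69]
```

>>> {"name": "move_arm", "arguments": {"targets": [0.3, -0.3, 0.5, 0.4, 1, 0.3, -0.3, 0.8, 0, 1, 0, 0, 1, 0, 1, 0, 0, 0.5, 0, 1, 0, 0, 0, 0, 1, 0, 0, 0, 0, 1]}}

```text
t: 7.48
position: [0.5737, -0.2542, 0.2704]
tcp_rot: [1.892, -2.468, -0.059]
wrist_force: [0.1, -0.1, -3.0]
finger_gap: 0.272
```

```bash
python3 go.py .5755 -.254 .275 -105
python3 - <<'E'
from bench import imaging
import cv2,pickle
for n,b in(("side",(200,360,340,500)),("top",(80,240,350,550))):
    s=imaging.snapshot(n); pickle.dump(s,open(n+"5.pkl","wb"));cv2.imwrite(f"pics/{n}5.png",cv2.resize(s["img"][b[0]:b[1],b[2]:b[3],::-1],None,fx=3.7,fy=3.7,interpolation=cv2.INTER_CUBIC))
E
```

```text
pos [ 0.5737 -0.2542  0.2704] yaw -105.03 tilt 2.82 t 7.48
tool d cm [-0.07 -0.15 -0.47] norm 0.5 turn -0.02642324396930462
F [ 0.1 -0.1 -3. ] M [ 0.   -0.09  0.02] gap 0.272 q [ 0.33  0.51  0.02  1.55 -0.01  1.13 -1.48]
tool z radial,tang (deg) [-2.77 -0.53] toolframe x,y lean of down: [-0.1  -2.82]
```

View pics/side5.png

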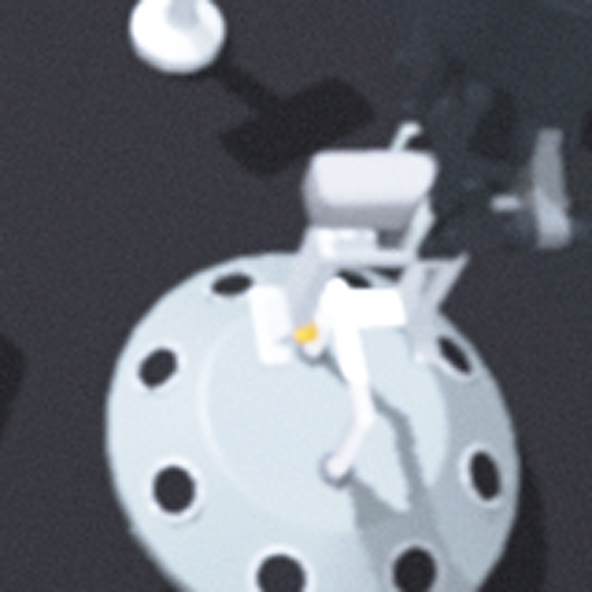

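View pics/top5.png

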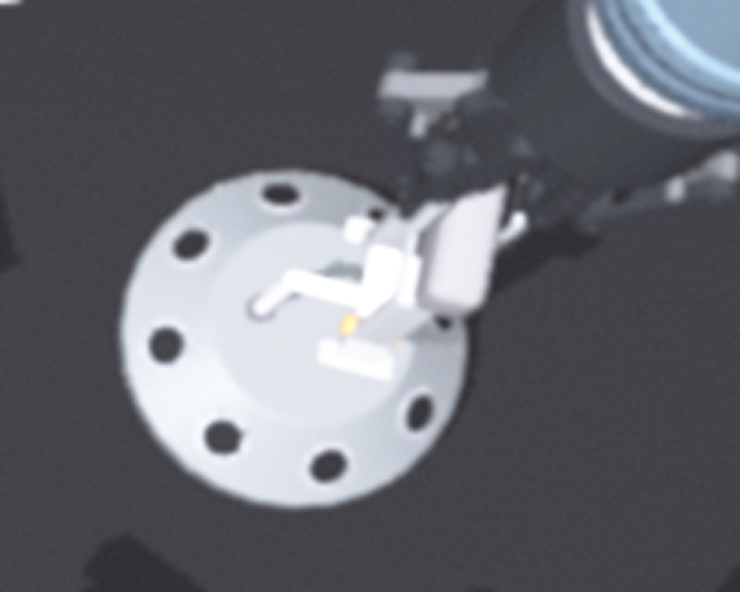

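```bash
cat > ov.py <<'E'
import pickle,sys
from h import *
from bench import r
o=r.observe(); M=R.from_rotvec(o["tcp_rot"]).as_matrix(); tag=sys.argv[1]
hx=-M[:,1]; hz=-M[:,2]; hy=np.cross(hz,hx); G=o["position"]+M[:,2]*.006+hx*(-.001)
L={}
for x in(-.044,.034):
    for y in(-.01,.01): L[f"f{x}{y}"]=(x,y,-.112)
for x in(-.045,.045):
    for y in(-.012,.012): L[f"g{x}{y}"]=(x,y,.013)
for x in(-.025,.015):
    for y in(-.007,.007): L[f"t{x}{y}"]=(x,y,-.094)
P=np.array([G+hx*a+hy*b+hz*c for a,b,c in L.values()])
E=np.array([[.5795,-.2230,.131],[.5645,-.2825,.131]])
for n,b in(("side",(200,360,340,500)),("top",(80,240,350,550))):
    s=pickle.load(open(n+tag+".pkl","rb")); k=3.7
    im=cv2.resize(s["img"][b[0]:b[1],b[2]:b[3],::-1],None,fx=k,fy=k,interpolation=cv2.INTER_CUBIC)
    for (nm,_),q in zip(L.items(),proj(s,P)):
        cv2.circle(im,tuple(int(v) for v in (q+.5-[b[2],b[0]])*k),3,{"f":(255,0,0),"g":(0,255,0),"t":(0,0,255)}[nm[0]],-1)
    for q in proj(s,E): cv2.circle(im,tuple(int(v) for v in (q+.5-[b[2],b[0]])*k),3,(255,0,255),-1)
    cv2.imwrite(f"pics/ov_{n}{tag}.png",im)
E
python3 ov.py 5
```

```text
(no output)
```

View pics/ov_side5.png

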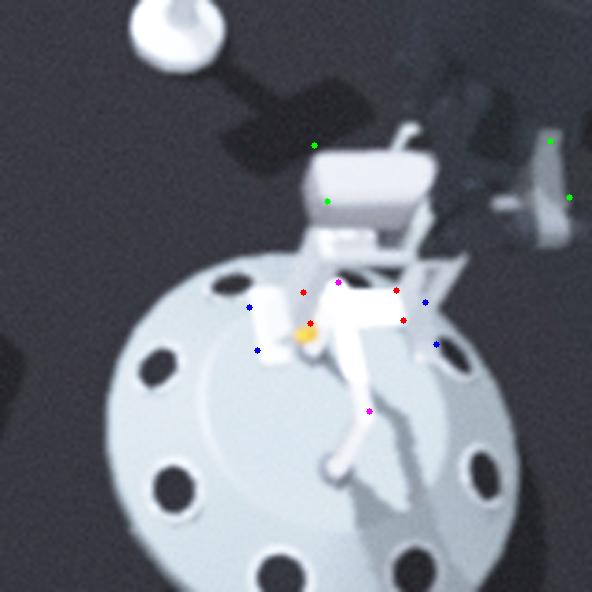

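View pics/ov_top5.png

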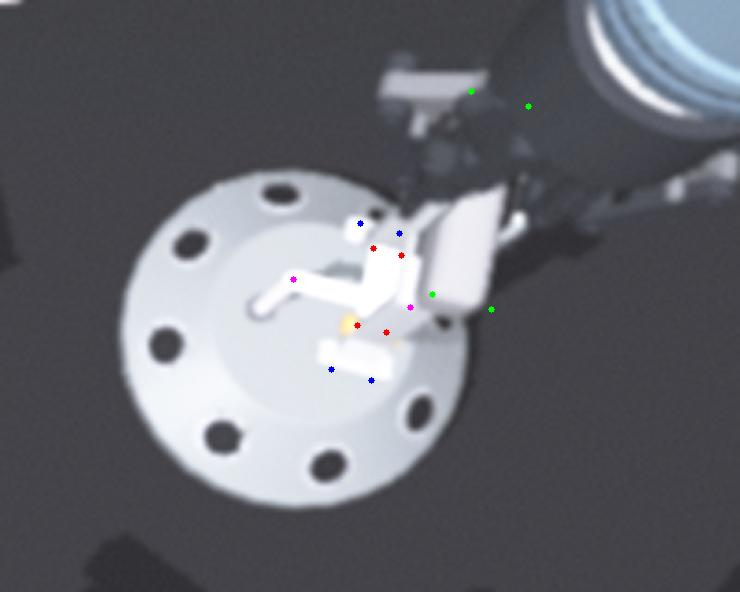

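```bash
sed -i 's/^hx=-M\[:,1\]; hz=-M\[:,2\];/hx=-M[:,1]*[1,1,0]; hx\/=np.linalg.norm(hx); hz=np.array([0,0,1.]);/' ov.py; python3 ov.py 5
```

```text
(no output)
```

View pics/ov_side5.png

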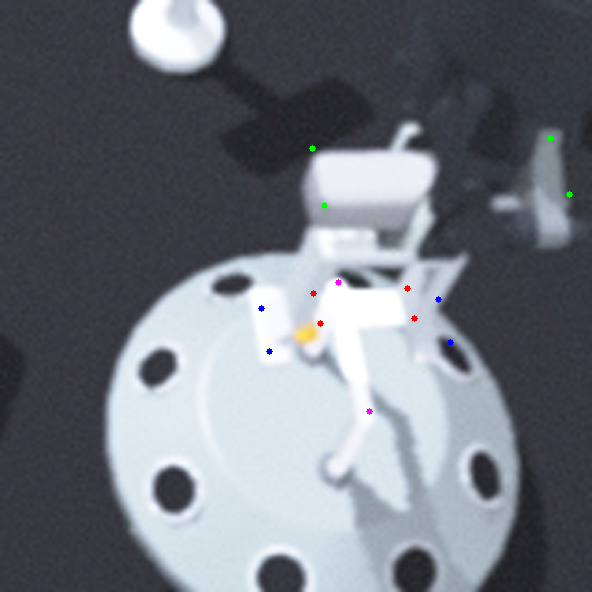

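View pics/ov_top5.png

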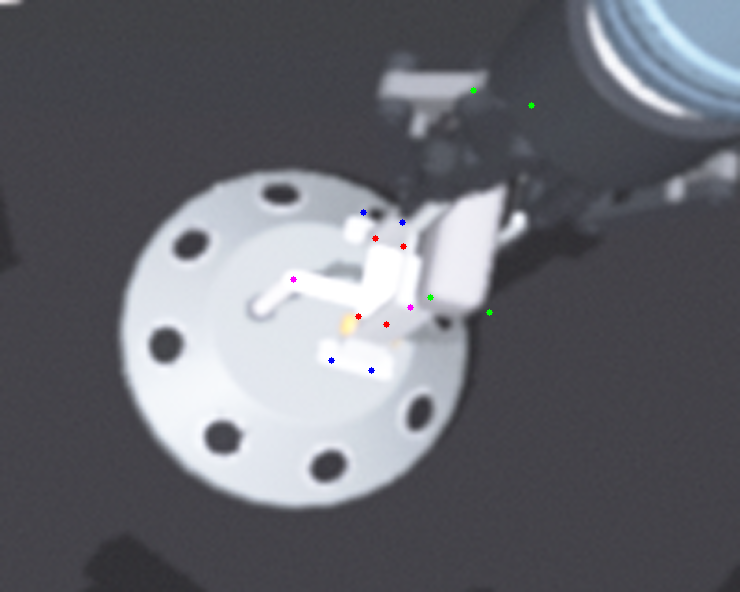

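>>> {"name": "move_arm", "arguments": {"targets": [0, 0.0, 0.8, 0, 1, 0, -0.1, 1, 0, 1, 0, 0, 1, 0, 1, 0, -0.1, 0.6, 0, 1, 0, 0, 0, 0, 1]}}

```text
t: 8.0
position: [0.5748, -0.2543, 0.2342]
tcp_rot: [1.894, -2.468, -0.056]
wrist_force: [-0.6, 0.7, -2.9]
finger_gap: 0.265
```

```bash
python3 go.py .5725 -.253 .183 -105
```

```text
pos [ 0.5748 -0.2543  0.2342] yaw -104.99 tilt 2.66 t 8.0
tool d cm [-0.07  0.02  5.12] norm 5.12 turn 0.00509347502475066
F [-0.6  0.7 -2.9] M [-0.1  -0.17 -0.05] gap 0.265 q [ 0.33  0.55  0.02  1.58 -0.01  1.06 -1.48]
tool z radial,tang (deg) [-2.61 -0.51] toolframe x,y lean of down: [-0.1  -2.66]
```

```bash

python3 - <<'E'
from bench import imaging
import cv2,pickle
for n in("side","top"):
    s=imaging.snapshot(n); pickle.dump(s,open(n+"6.pkl","wb"))
E
python3 ov.py 6
```

View pics/ov_side6.png

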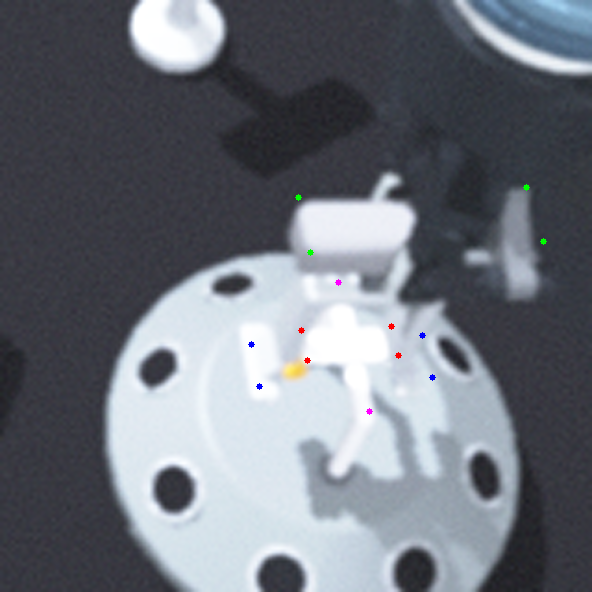

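View pics/ov_top6.png

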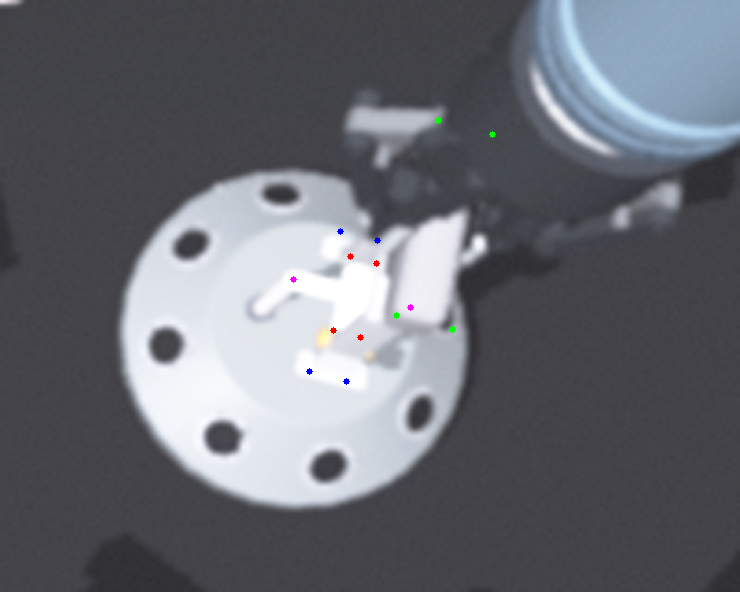

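>>> {"name": "move_arm", "arguments": {"targets": [-0.1, 0.1, 0.6, 0, 1, 0, 0, 0.6, 0, 1, 0, -0.1, 0.6, 0, 1, 0, 0, 0.6, 0, 1, 0, 0, 0, 0, 1], "squeeze": 90}}

```text
t: 8.52
position: [0.5769, -0.2549, 0.2157]
tcp_rot: [1.896, -2.473, -0.042]
wrist_force: [-4.8, 0.8, 1.7]
finger_gap: 0.27
```

```bash
python3 go.py .5725 -.253 .183 -105
```

```text
pos [ 0.5769 -0.2549  0.2157] yaw -105.05 tilt 2.12 t 8.52
tool d cm [-0.08  0.35  3.29] norm 3.31 turn -0.047136830771307814
F [-4.8  0.8  1.7] M [0.36 1.31 0.01] gap 0.27 q [ 0.33  0.56  0.02  1.6  -0.    1.02 -1.49]
tool z radial,tang (deg) [-2.06 -0.51] toolframe x,y lean of down: [-0.19 -2.12]
```

>>> {"name": "move_arm", "arguments": {"targets": [0, 0.1, 0.7, 0, 1, 0, 0.1, 0.7, 0, 1, 0, 0, 0.7, 0, 1, 0, 0, 0, 0, 1]}}

```text
t: 8.85
position: [0.5733, -0.2539, 0.1948]
tcp_rot: [1.895, -2.473, -0.044]
wrist_force: [-0.9, 0.3, -4.3]
finger_gap: 0.268
```

```bash
python3 go.py .5725 -.253 .183 -105
python3 - <<'E'
from bench import imaging
import cv2,pickle
for n in("side","top"):
    s=imaging.snapshot(n); pickle.dump(s,open(n+"7.pkl","wb"))
E
python3 ov.py 7
```

```text
pos [ 0.5733 -0.2539  0.1948] yaw -105.06 tilt 2.17 t 8.85
tool d cm [-0.06  0.06  1.19] norm 1.19 turn -0.061705516049244125
F [-0.9  0.3 -4.3] M [-0.   -0.03 -0.02] gap 0.268 q [ 0.33  0.58  0.02  1.62 -0.    0.97 -1.49]
tool z radial,tang (deg) [-2.12 -0.5 ] toolframe x,y lean of down: [-0.17 -2.17]
```

View pics/ov_side7.png

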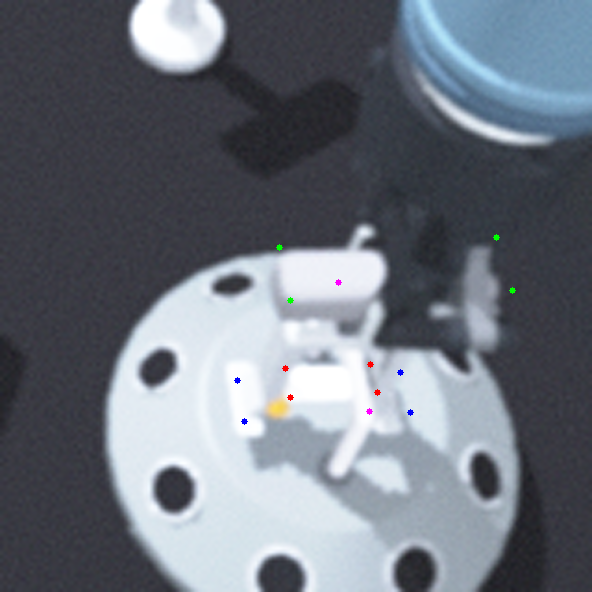

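View pics/ov_top7.png

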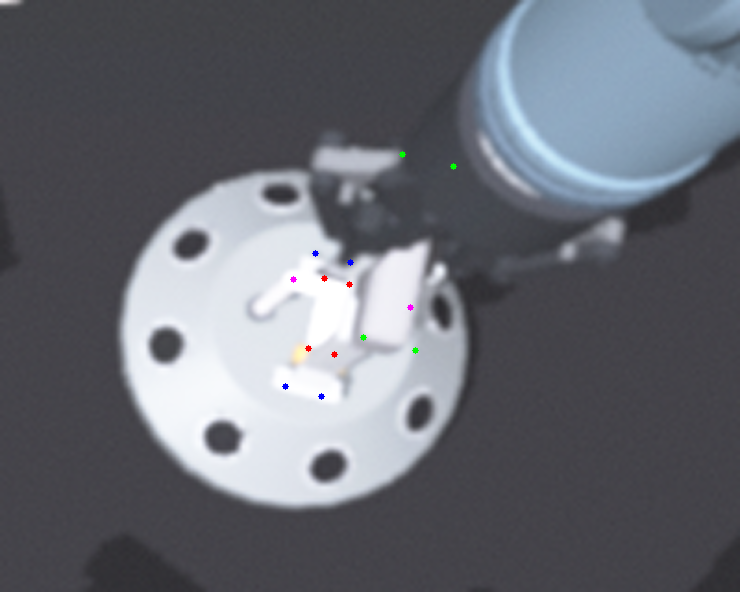

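>>> {"name": "move_arm", "arguments": {"targets": [0, 0, 0.5, 0, 1, 0, 0, 0.4, 0, 1, 0, 0, 0.2, 0, 1, 0, 0, 0, 0, 1]}}

```text
t: 9.28
position: [0.5757, -0.2545, 0.1847]
tcp_rot: [1.898, -2.476, -0.036]
wrist_force: [-2.4, 0.3, 3.6]
finger_gap: 0.268
```

```bash
python3 go.py .5725 -.253 .183 -105
```

```text
pos [ 0.5757 -0.2545  0.1847] yaw -105.04 tilt 1.83 t 9.28
tool d cm [-0.06  0.35  0.19] norm 0.4 turn -0.04413945995611357
F [-2.4  0.3  3.6] M [0.12 0.42 0.02] gap 0.268 q [ 0.33  0.6   0.02  1.63 -0.    0.95 -1.49]
tool z radial,tang (deg) [-1.77 -0.46] toolframe x,y lean of down: [-0.18 -1.82]
```

>>> {"name": "move_arm", "arguments": {"targets": [0, 0.1, 0.2, 0, 1, 0, 0, 0.1, 0, 1, 0, 0, 0, 0, 1]}}

```text
t: 9.53
position: [0.576, -0.2546, 0.185]
tcp_rot: [1.899, -2.477, -0.032]
wrist_force: [0.1, -0.2, -2.5]
finger_gap: 0.266
```

```bash
python3 go.py .5725 -.253 .183 -105
python3 - <<'E'
from bench import imaging
import cv2,pickle
for n in("side","top"):
    s=imaging.snapshot(n); pickle.dump(s,open(n+"8.pkl","wb"))
E
python3 ov.py 8
```

```text
pos [ 0.576  -0.2546  0.185 ] yaw -105.05 tilt 1.64 t 9.53
tool d cm [-0.07  0.38  0.21] norm 0.44 turn -0.05131095853101897
F [ 0.1 -0.2 -2.5] M [-0.06  0.02  0.05] gap 0.266 q [ 0.33  0.59  0.02  1.63 -0.    0.95 -1.49]
tool z radial,tang (deg) [-1.58 -0.43] toolframe x,y lean of down: [-0.18 -1.63]
```

View pics/ov_side8.png

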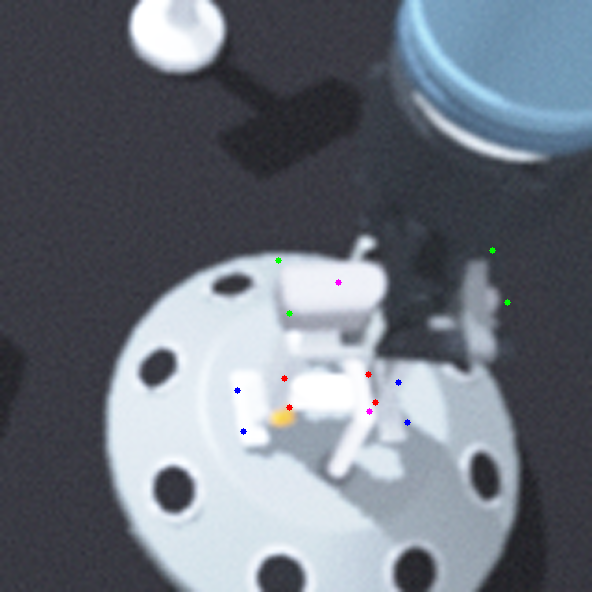

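>>> {"name": "move_arm", "arguments": {"targets": [0, 0.2, 0.2, 0, 1, 0, 0, 0, 0, 1]}}

```text
t: 9.8
position: [0.5758, -0.2547, 0.1848]
tcp_rot: [1.901, -2.48, -0.026]
wrist_force: [-0.5, 0.7, -3.0]
finger_gap: 0.268
```

```bash
python3 go.py .5725 -.253 .183 -105
```

```text
pos [ 0.5758 -0.2547  0.1848] yaw -105.05 tilt 1.38 t 9.8
tool d cm [-0.08  0.36  0.19] norm 0.41 turn -0.052913905730491706
F [-0.5  0.7 -3. ] M [ 0.01 -0.05 -0.02] gap 0.268 q [ 0.33  0.59  0.02  1.63 -0.    0.94 -1.49]
tool z radial,tang (deg) [-1.32 -0.4 ] toolframe x,y lean of down: [-0.19 -1.37]
```

>>> {"name": "move_arm", "arguments": {"targets": [0, 0, 0, 0, 2.6, 0, 0, 0, 0, 3.2, 0, 0, 0, 0, 4, 0, 0, 0, 0, 5, 0, 0, 0, 0, 5, 0, 0, 0, 0, 5], "squeeze": 30}}

```text
t: 10.3
position: [0.5764, -0.255, 0.1847]
tcp_rot: [1.901, -2.48, -0.024]
wrist_force: [0.6, -0.8, -0.6]
finger_gap: 0.582
```

```bash
python3 go.py .5725 -.253 .28 -105
python3 - <<'E'
from bench import imaging
import cv2,pickle
for n in("side","top"):
    s=imaging.snapshot(n); pickle.dump(s,open(n+"9.pkl","wb"))
E
python3 ov.py 9
```

```text
pos [ 0.5764 -0.255   0.1847] yaw -105.05 tilt 1.3 t 10.3
tool d cm [-0.06  0.64 -9.52] norm 9.54 turn -0.0484162668457202
F [ 0.6 -0.8 -0.6] M [ 0.04 -0.01  0.  ] gap 0.582 q [ 0.33  0.59  0.02  1.63 -0.    0.94 -1.49]
tool z radial,tang (deg) [-1.24 -0.41] toolframe x,y lean of down: [-0.22 -1.29]
```

View pics/ov_side9.png

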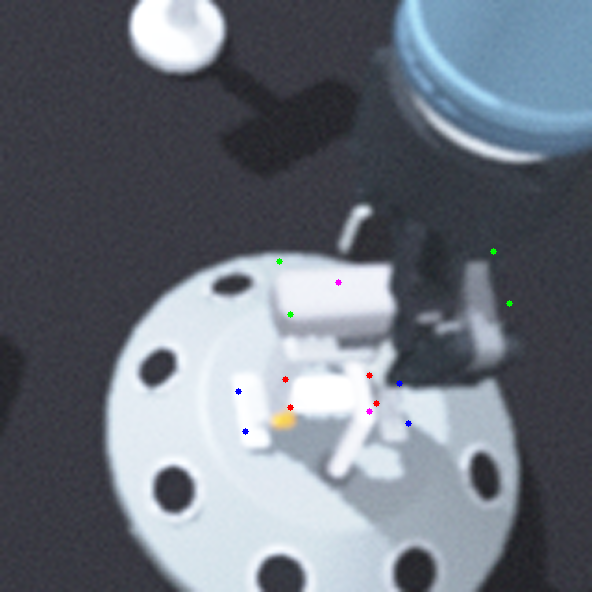

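View pics/ov_top9.png

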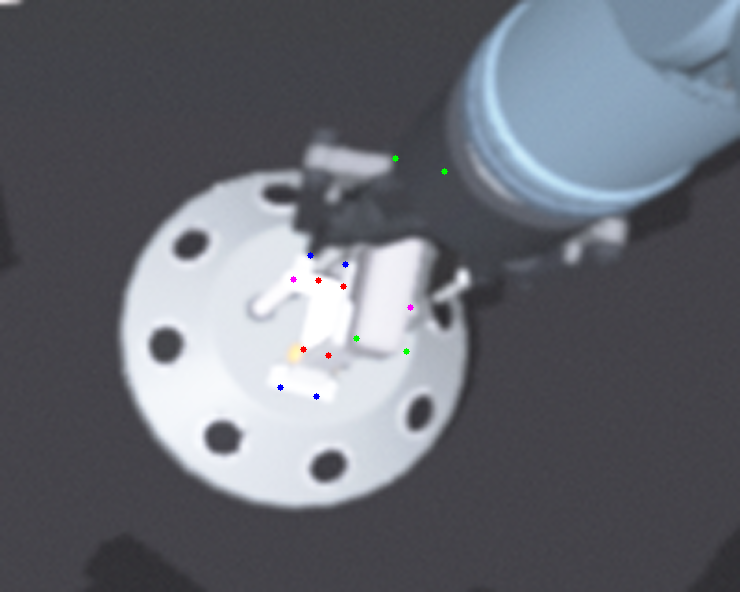

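Fingers are open on both sides and the handle is standing. Lift straight up, then swing away for a clear view.

>>> {"name": "move_arm", "arguments": {"targets": [0, 0, -0.8, 0, 5, 0, 0, -1.2, 0, 5, 0, 0, -1.5, 0, 5, 0, 0, -1.5, 0, 5, 0, 0, -2, 0, 5, 0, 0, -2, 0, 5, 0, 0, -2, 0, 5, 2.5, 0, -1, 0, 5, 3, 0, 0, 0, 5, 3, 0, 0, 0, 5, 3, 0, 0, 0, 5, 3, 0, 0, 0, 5, 3, 0, 0, 0, 5, 0, 0, 0, 0, 5, 0, 0, 0, 0, 5]}}

```text
t: 11.65
position: [0.5355, -0.4297, 0.3305]
tcp_rot: [1.914, -2.479, -0.003]
wrist_force: [0.1, 1.1, -0.2]
finger_gap: 0.588
```

```bash
python3 go.py .5725 -.253 .28 -105
python3 - <<'E'
from bench import imaging
import cv2
for n,b in(("side",(220,380,340,500)),("top",(80,240,350,550))):
    s=imaging.snapshot(n); cv2.imwrite(f"pics/{n}10f.png",s["img"][:,:,::-1])
    cv2.imwrite(f"pics/{n}10.png",cv2.resize(s["img"][b[0]:b[1],b[2]:b[3],::-1],None,fx=3.7,fy=3.7,interpolation=cv2.INTER_CUBIC))
E
```

```text
pos [ 0.5355 -0.4297  0.3305] yaw -104.66 tilt 0.53 t 11.65
tool d cm [-18.07   0.86   4.95] norm 18.75 turn 0.3404955075026237
F [ 0.1  1.1 -0.2] M [ 0.07 -0.04  0.02] gap 0.588 q [ 0.56  0.55  0.07  1.34 -0.03  1.26 -1.19]
tool z radial,tang (deg) [-0.22 -0.49] toolframe x,y lean of down: [-0.35 -0.4 ]
```

View pics/side10.png

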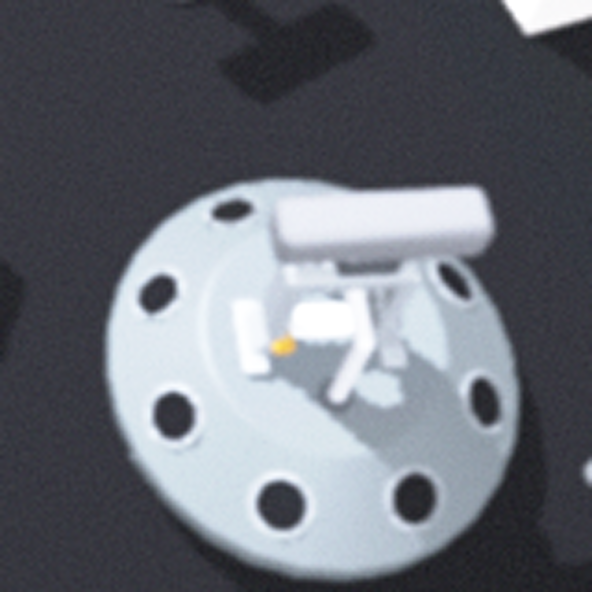

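View pics/top10.png

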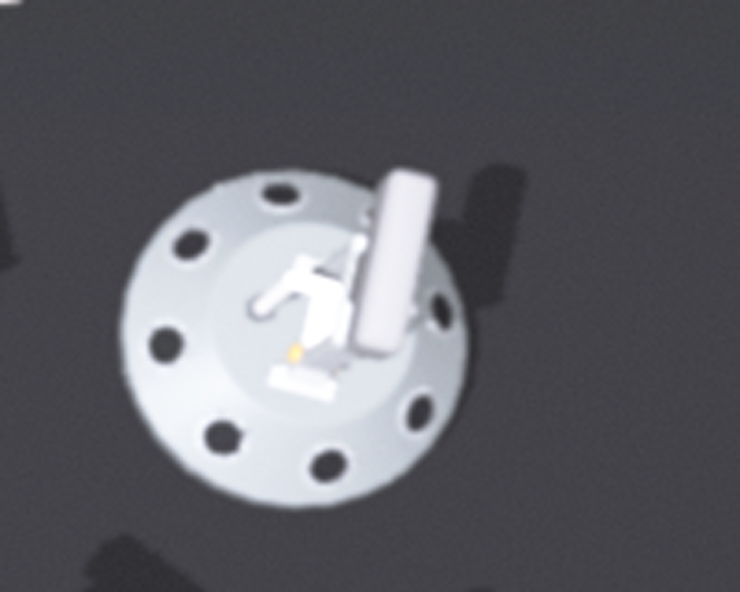

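View pics/side10f.png

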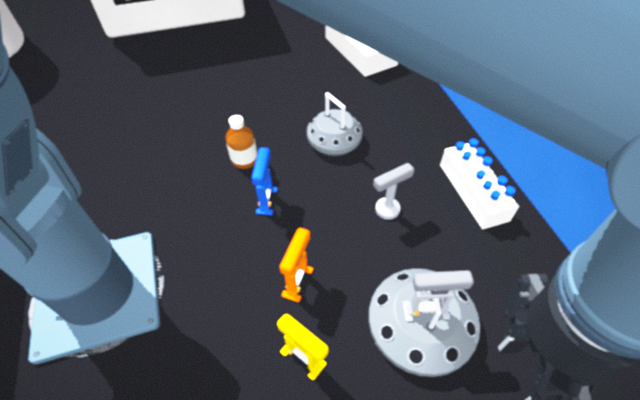

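```bash
python3 - <<'E'
import pickle
from h import *
S=pickle.load(open("side9.pkl","rb"));T=pickle.load(open("top9.pkl","rb"))
ps=np.array([388,212])/3.7+[340,220]-.5; pt=np.array([401,260])/3.7+[350,80]-.5
print(tri(T,pt,S,ps).round(4),plane(T,pt,.19).round(4),plane(S,ps,.19).round(4))
im=cv2.imread("pics/side10f.png")[285:340,395:480]
cv2.imwrite("pics/z10.png",cv2.resize(im,None,fx=9,fy=9,interpolation=cv2.INTER_CUBIC))
E
```

```text
[ 0.5728 -0.2551  0.1905] [[ 0.5729 -0.2553  0.19  ]] [[ 0.573  -0.2549  0.19  ]]
```

View pics/z10.png

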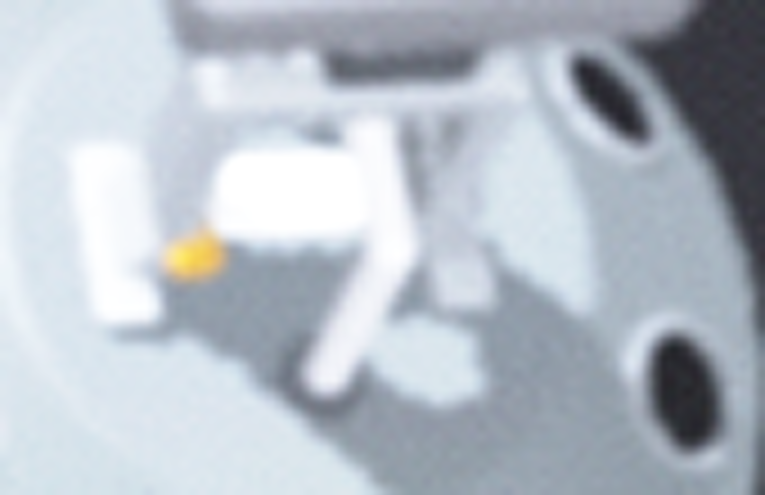

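```bash
python3 - <<'E'
import pickle
from h import *
S=pickle.load(open("side9.pkl","rb"))
G=np.array([.5728,-.2551,.1775]); a=np.radians(-15); hx=np.array([np.cos(a),np.sin(a),0]); hy=np.array([-np.sin(a),np.cos(a),0])
im=cv2.imread("pics/z10.png")
for th,c in((0,(0,0,255)),(.5,(0,160,0)),(1.0,(255,0,0))):
    L=.040
    q=[]
    for l in(0,L):
        for y in(-.007,.007): q.append(G+hx*(-.025+l*np.cos(th))+hy*y+np.array([0,0,-.094+l*np.sin(th)]))
    p=((proj(S,q)+.5-[395,285])*9).astype(int)
    cv2.polylines(im,[p[[0,1,3,2]]],True,c,2)
cv2.imwrite("pics/z11.png",im)
E
```

```text
(no output)
```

View pics/z11.png

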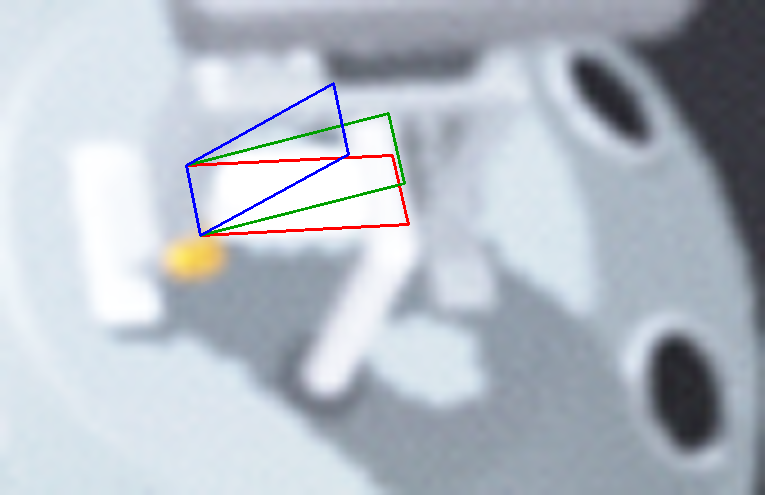

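The gate in the picture lies on the outline I drew for angle 0. It runs level behind and under the eye bar, so it is shut. The key (side view, 393,178) has not moved.

```bash
python3 -c "
from bench import r
print(r.hand_in())"
```

```text
the job is handed in; nothing more can be done
None
```

The lifting handle is snapped onto the large rotor's eye, standing upright and released. I handed the job in at about 12 s of robot time; it reports no verdict.

**What I did:** I picked up the grey handle by its grip bar and turned it about 10° so its hook lined up with the eye bar. I then pressed it down over the eye, opened the fingers, lifted straight up and moved the arm clear.

**Last checks:**
- **Handle:** Its top measured at z = 0.1905 m against 0.190 m expected with the feet on the flat top. It is within about 2 mm of the eye centre.
- **Gate:** Its image matches the projected outline for angle 0, so it is level under the bar. Its free end was partly hidden behind the bar, but the upward push from the gate also disappeared after the bar went through.
- **Surroundings:** The key, the small rotor and the coloured look-alikes look unmoved in the last side view.
- **Forces:** Wrist-force readings between moves stayed at or below about 5 N per axis.

**What disagreed:** The tool leaned up to 2.8° off vertical while carrying the handle. The handle itself appeared upright in the images, and the lean had dropped to 1.3° by the time I released it.

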